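# Tip the cartons flat and flip the instrument box shut

## Robot

A 6-joint arm with a two-finger parallel gripper is mounted at the origin on a cart in front of the work surface, level with it; the furniture and walls round the work are solid. World frame = base frame: x ahead of the robot, y to its left, z up, the work surface at z = 0. Lengths are in m, angles in rad, forces in N, time in s.
With the tool pointing down it reaches from about 0.225 to 0.875 m from the base axis. Payload 3.4 kg.
Tool frame: the origin (TCP) lies at the very end of the fingers, on their centre line; the grasp point (between the pads) lies 19 mm behind it; z points along the fingers, y is the line along which they close (so a half turn about z gives the same grasp; the last joint's range is limited). The gripper opens to 85 mm and grips with 20 to 120 N. Pads are 22 mm wide; open, the fingers measure 114 mm over their backs; the gripper's body (76 mm by 85 mm) begins 54 mm behind the grasp point. The pads swing forward as they close: fully open they stand 13 mm farther back than shut.
Start: joints at [1.047, 0.276, 1.505, -0, 1.361, -0.121], TCP at [0.225, 0.529, 0.211] pointing down, gripper open.
Joint ranges: [-2.89, 2.89], [-0.75, 2.08], [0.22, 2.7], [-1.18, 4.32], [0.11, 2.71], [-2.7, 2.7]. Speed limits (rad/s): [2.57, 2.57, 3.14, 3.14, 3.14, 3.14].

## Interface

Orientations are given as a unit quaternion [w, x, y, z].
In Python, from rig import readout, vision, manip gives the robot as it stands.
- The arm moves only by the shell command python3 -m handwheel 'ROWS' [FORCE]. ROWS is JSON, a list of rows, each a list of 3 entries, a list of its own where there are three numbers: the shift along the tool's x, y, z in mm, then the turn, a rotation vector about the tool's x, y, z in units of 6 degrees (1.0 is 6 degrees), then the closure, from -1 (fully open) to 1 (shut), so that 0 is half open. A call has 1 to 20 rows; each row shifts and turns the commanded pose from where the row before left it, along the tool's axes as they then stand; what a row does not reach is not made up. A row lasts 1/8 s, in which the tool goes at most 62.5 mm and 10.7 degrees, less where a joint would pass 70% of its speed; a pose out of reach is approached as far as the arm can. A call is refused whole if a number of a shift passes 62.5 or a number of a turn 1, either way. A call with a gripper value outside its range is refused whole. The fingers move at their own pace and stop on an object; FORCE is the grip in N (left out, the last holds). Time passes only in rows, so rows that do not move let the fingers close. It gives the time, the measured TCP pose, the force, the opening and the grip force at its end, in the units of the state.
- readout.get_state(): the state, without advancing time (a new reading comes with each control period).
- vision.get_image(name): name is "scene" or "top"; returns the picture (384x512x3 uint8, blue, green, red); there is no depth.
- vision.camera_params(name): a dict with "intrinsics" (3x3 intrinsics, pixels), "rvec" (rotation vector, rad) and "tvec" (3), from world to camera coordinates, as OpenCV has them. Camera axes: x right, y down, z forward; pixel columns grow to the right and rows downward; lengths in m; the calibration is good to about 2 mm. A picture is of the moment at which its call begins. camera_params takes no time and is no camera call.
- manip.sign_off(): hands the job in; it is judged then, once.
The state is a dict: "clock": time; "qpos": joint angles; "qd": joint speeds; "effort": joint torques, N m; "position": TCP position; "ee_rot": TCP orientation; "contact_force": force on the tool from outside, world axes, zero at the start; "moment": the same for the moment, N m; "width": finger opening in m; "gripper_force": force on a finger pad.
Only numpy, scipy, OpenCV 4.12 (cv2) and the standard library are available. Lean on these libraries where they do the work, as an engineer would, in place of code of your own. Each camera call takes 0.05 s, during which the arm holds its last target. There are 200 camera calls.

## Task

Two needle cartons stand on end in the open steel instrument box, so its lid cannot close. Without gripping, lifting or crushing anything, gently push each carton over so that both lie on a broad face on the floor of the box, and then push the hinged lid over by its outer face, all the way down until it is fully shut. Do not disturb the vial, the pot and the bottle beside the box.

Things in the scene. Friction and masses are not known exactly. Their poses are not given: they have to be found in the camera images.
- box: Open steel instrument box, fixed, 160 (its x) x 230 (its y) x 38 mm high, walls and floor 4 mm thick. A carton on a broad face (26 mm high) fits under the lid, one on its narrow side (40 mm) does not. Origin: centre of the underside, on the worktop; z up; +x points from the front to the hinge rim. The cartons stand in the front half, with free floor towards the hinge rim to fall on.
- lid (a joint): Hinge of the box's flat steel lid, rad. 0 = fully shut, lying on the rim; about 1.57 = upright; it starts at 1.65 to 1.88, leaning back away from the box, and stops at 1.95. The stiff hinge holds the lid wherever it is left (it does not fall): about 1 to 2 N at the free edge moves it.
- lid_hinge (a point): Middle of the lid's hinge line, which runs along the box's y axis at the box's rim: 80 mm from the box's centre along box +x, 38 mm above the worktop.
- lid_edge (a point): Middle of the lid's free edge on the outer face (the face that is on top when shut). The lid is a plate 164 mm from hinge to free edge, 234 mm wide, 4 mm thick, 150 g, with a 7 mm lip turned inwards along the free edge. The inner face and lip are not to be gripped: only push on the outer face.
- carton_1_mid (a point): Closed card needle carton 40 x 75 x 26 mm, about 30 g, loose, standing on a 40 x 26 mm end in the box: 75 mm tall, broad faces towards and away from the hinge, within 0.3 rad. Point: its centre. Own axes: x along the 40 mm width, y along the 75 mm length (upright at first), z along the 26 mm thickness (level at first). This is the carton on the box's +y side.
- carton_2_mid (a point): Closed card needle carton 40 x 75 x 26 mm, about 30 g, loose, standing on a 40 x 26 mm end in the box: 75 mm tall, broad faces towards and away from the hinge, within 0.3 rad. Point: its centre. Own axes: x along the 40 mm width, y along the 75 mm length (upright at first), z along the 26 mm thickness (level at first). This is the carton on the box's -y side.
- tall_vial_mid (a point): A bystander that must stay where it stands. Point: its centre, half-way up; glass vial with a white cap, 29 mm across, 66 mm tall, loose beside an end of the box (the three bystanders change places).
- pot_mid (a point): A bystander that must stay where it stands. Point: its centre, half-way up; white screw-top specimen pot, 47 mm across, 60 mm tall, loose beside an end of the box (the three bystanders change places).
- pump_bottle_mid (a point): A bystander that must stay where it stands. Point: its centre, half-way up; white pump spray bottle, 38 mm across, 109 mm tall, loose beside an end of the box (the three bystanders change places).
Not all that is in view belongs to the job. What is shaped like the part that bears carton_1_mid but blue or red is not meant.

How it is judged:
By the outcome, as a careful person would: the job done as asked, in the order asked, and still so for the second after the job is handed in, with the robot touching nothing.
It also fails if it takes over 64 s, if anything falls off the work surface, if the arm or the gripper's body presses on something with over 40 N, if the wrist force passes 120 N, or if a joint passes its speed limit or range.

## Working session

There is one attempt and no reset: what is moved stays moved. The work goes in short steps, Python scripts to look and compute and a shell command to move; the robot and the scene stay as the last step left them, time stands still between calls to the robot, and variables do not carry over. Pictures are saved under pics/ and viewed, at most 10 in all, crops included, and the job is handed in when it is done.

```bash
mkdir -p pics; python3 - <<'E'
from rig import readout, vision
import cv2,numpy as np
for n in("scene","top"):
    im=vision.get_image(n); cv2.imwrite(f"pics/{n}0.png",im)
    p=vision.camera_params(n); R=cv2.Rodrigues(np.array(p["rvec"],float))[0]
    print(n,np.round(p["intrinsics"],1).tolist(),np.round(-R.T@np.array(p["tvec"]).ravel(),3),np.round(R,3).tolist())
s=readout.get_state();print(s)
E
```

```text
scene [[388.3, 0.0, 251.7], [0.0, 388.3, 196.2], [0.0, 0.0, 1.0]] [ 0.025 -0.36   0.676] [[0.572, -0.82, -0.002], [-0.578, -0.401, -0.71], [0.582, 0.407, -0.704]]
top [[395.1, 0.0, 250.8], [0.0, 395.1, 190.9], [0.0, 0.0, 1.0]] [ 0.377 -0.019  0.902] [[0.021, -1.0, -0.001], [-0.984, -0.021, -0.177], [0.177, 0.004, -0.984]]
{'clock': 0.1, 'qpos': array([ 1.04702130e+00,  2.76495459e-01,  1.50598839e+00, -2.02023736e-06,
        1.36070977e+00, -1.20990463e-01]), 'qd': array([-0.00138079, -0.0013253 , -0.00373476,  0.00053821,  0.00108428,
        0.00026067]), 'effort': array([ 2.64400631e-03, -4.17701769e+01, -2.46404332e+01, -3.68639539e-04,
        5.76898587e-03, -3.23337602e-06]), 'position': array([0.22513789, 0.52854771, 0.21015417]), 'ee_rot': array([-2.52677455e-04,  2.00033397e-01,  9.79788752e-01, -7.59555580e-04]), 'contact_force': array([-0.35199574, -0.23570835, -1.55875158]), 'moment': array([-0.0307307 ,  0.00252454,  0.02026104]), 'gripper_force': 0.0, 'width': 0.08567516341384603}
```

View pics/scene0.png

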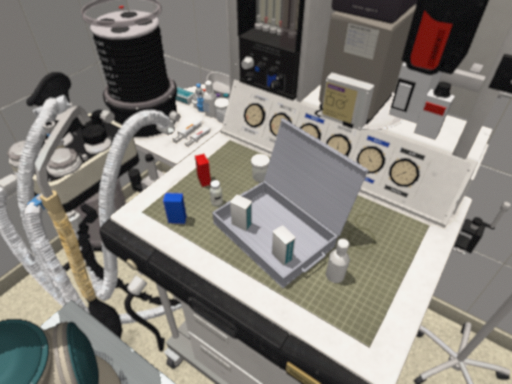

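View pics/top0.png

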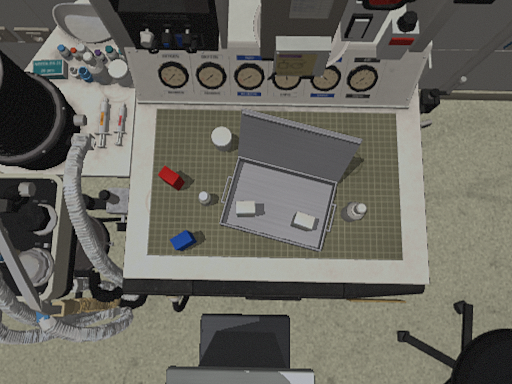

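The scene picture shows the two white cartons at (242,212) and (284,244) inside the box; in the top view they are at (246,209) and (305,221). The blue one at (175,208) and the red one at (203,170) stand outside the box and are decoys. The lid leans back, with its edge running from (243,114) to (358,140) in the top view. The vial (204,198), pot (221,138) and bottle (356,211) stand beside the box. I'll enlarge to confirm.

```bash
python3 - <<'E'
import cv2,numpy as np
t=cv2.imread("pics/top0.png")[100:260,190:380]; s=cv2.imread("pics/scene0.png")[110:295,195:375]
a=cv2.resize(t,None,fx=2.1,fy=2.1,interpolation=3); a=cv2.resize(cv2.imread("pics/top0.png")[100:260,190:380],(399,336+0),interpolation=cv2.INTER_CUBIC)
b=cv2.resize(s,(399,410),interpolation=cv2.INTER_CUBIC)
c=np.zeros((410,800,3),np.uint8); c[:336,:399]=a; c[:,401:]=b
cv2.imwrite("pics/crop0.png",c)
E
```

```text
(no output)
```

View pics/crop0.png

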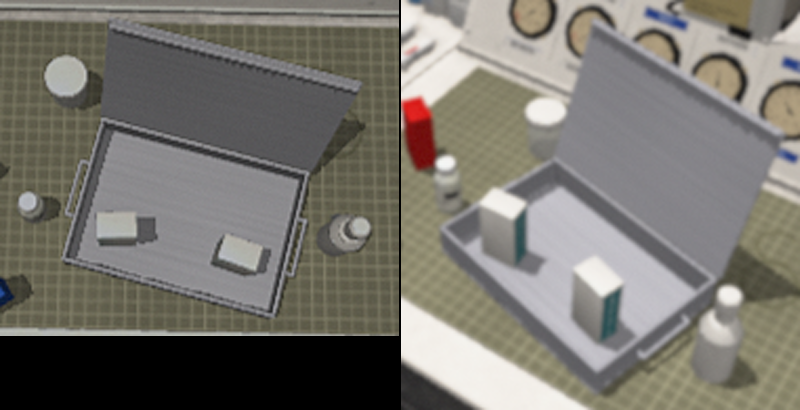

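The crop confirms the two white cartons with teal sides inside the box as the ones meant: crop (117,228) on the +y side is carton_1, and (240,253) on the -y side is carton_2. The blue and red ones are outside the box. Next I compute poses.

```bash
cat > h.py <<'E'
import cv2,numpy as np
from rig import readout, vision
def cam(n):
    p=vision.camera_params(n); return np.array(p["intrinsics"],float),np.array(p["rvec"],float),np.array(p["tvec"],float).ravel()
def plane(n,px,z):
    K,r,t=cam(n); R=cv2.Rodrigues(r)[0]; c=-R.T@t
    d=(R.T@np.linalg.inv(K)@np.c_[np.array(px,float),np.ones(len(px))].T).T
    return c+d*((z-c[2])/d[:,2])[:,None]
def proj(n,P):
    K,r,t=cam(n); return cv2.projectPoints(np.array(P,float).reshape(-1,1,3),r,t,K,None)[0][:,0]
E
python3 - <<'E'
from h import *
cr=lambda a:[(190+(x)/2.1,100+y/2.1) for x,y in a]
cs=lambda a:[(195+(x-401)*180/399,110+y*185/410) for x,y in a]
B=plane("top",cr([(65,262),(275,315),(306,174),(102,123)]),.038)
print("box",B.round(3)); c=B.mean(0); u=(B[2]+B[3]-B[0]-B[1])[:2]; u/=np.linalg.norm(u); v=(B[0]+B[3]-B[1]-B[2])[:2];v/=np.linalg.norm(v)
print(c,u,v,np.arctan2(u[1],u[0]),np.arctan2(-v[0],v[1]))
Bs=plane("scene",cs([(443,236),(600,385),(716,280),(557,163)]),.038); print("box from scene",Bs.round(3))
im=cv2.imread("pics/top0.png"); 
# bright masks
m=(im.min(2)>165).astype(np.uint8)
n,l,s,ce=cv2.connectedComponentsWithStats(m)
for i in range(1,n):
    if s[i,4]>40 and 190<ce[i][0]<380 and 110<ce[i][1]<260:
        pts=np.argwhere(l==i)[:,::-1].astype(np.float32); print(s[i],ce[i].round(1),cv2.minAreaRect(pts))
yaw=np.arctan2(u[1],u[0]); H=c[:2]+.08*u
for th in np.arange(1.6,1.96,.05):
    E=[np.r_[H-.164*np.cos(th)*u+k*.117*v,.038+.164*np.sin(th)] for k in(1,-1)]
    print(round(th,2),proj("top",E).round(1).tolist(),proj("scene",E).round(1).tolist())
print(cr([(110,22),(358,88)]),cs([(594,22),(778,140)]))
E
```

```text
box [[ 0.456  0.048  0.038]
 [ 0.406 -0.17   0.038]
 [ 0.555 -0.204  0.038]
 [ 0.607  0.014  0.038]]
[ 0.50618648 -0.07806792  0.038     ] [ 0.97437905 -0.22491213] [0.22628975 0.97406003] -0.2268528584965582 -0.2282669339277698
box from scene [[ 0.451  0.041  0.038]
 [ 0.394 -0.178  0.038]
 [ 0.556 -0.208  0.038]
 [ 0.606  0.007  0.038]]
[  124   106   305   178 10502] [263.1 234.7] ((277.6368408203125, 194.52401733398438), (304.3968811035156, 171.0674591064453), 1.2102940082550049)
[212 127  19  18 269] [220.8 135.9] ((221.0, 135.5), (17.0, 18.0), 90.0)
[199 192   8   8  50] [202.6 195.6] ((202.5, 195.5), (7.0, 7.0), 90.0)
[236 202  19  11 188] [244.6 206.8] ((245.0, 207.0), (10.0, 18.0), 90.0)
[358 204   8   8  42] [361.5 207.5] ((361.4117736816406, 207.35296630859375), (7.276068687438965, 6.305926322937012), 14.03624439239502)
[294 212  20  16 191] [303.9 219.8] ((303.95001220703125, 219.65000915527344), (18.024980545043945, 10.75174331665039), 18.43494987487793)
1.6 [[234.3, 131.2], [358.3, 161.5]] [[265.6, 123.1], [354.1, 177.4]]
1.65 [[235.4, 127.2], [359.1, 157.3]] [[268.4, 121.8], [356.8, 175.6]]
1.7 [[236.5, 123.3], [359.9, 153.2]] [[271.1, 120.7], [359.4, 173.9]]
1.75 [[237.7, 119.5], [360.5, 149.3]] [[273.7, 119.8], [362.0, 172.5]]
1.8 [[238.8, 115.9], [361.2, 145.5]] [[276.3, 119.0], [364.4, 171.3]]
1.85 [[239.8, 112.4], [361.7, 141.8]] [[278.9, 118.5], [366.7, 170.2]]
1.9 [[240.9, 109.1], [362.2, 138.3]] [[281.3, 118.1], [368.9, 169.4]]
1.95 [[242.0, 105.9], [362.5, 135.0]] [[283.7, 117.9], [371.0, 168.7]]
[(242.38095238095238, 110.47619047619048), (360.4761904761905, 141.9047619047619)] [(282.0676691729323, 119.92682926829268), (365.0751879699248, 173.1707317073171)]
```

```bash
python3 - <<'E'
from h import *
im=cv2.imread("pics/top0.png"); m=(im.min(2)>165).astype(np.uint8); m[:,:]=m
n,l,s,ce=cv2.connectedComponentsWithStats(m)
c=np.array([.504,-.081]);yaw=-.227;u=np.array([np.cos(yaw),np.sin(yaw)]);v=np.array([-u[1],u[0]])
for i in range(1,n):
    if 100<s[i,4]<250 and 230<ce[i][0]<320 and 190<ce[i][1]<230:
        q=plane("top",np.argwhere(l==i)[:,::-1],.079)[:,:2].astype(np.float32)*1000
        r=cv2.minAreaRect(q); P=np.array(r[0])/1000; print("carton",r,"box frame",((P-c)@u).round(3),((P-c)@v).round(3))
print("vial/bottle/pot tops",plane("top",[(203,196)],.066),plane("top",[(361,208)],.109),plane("top",[(221,136)],.06))
print("panel base",plane("top",[(150,104),(280,107),(400,109)],0).round(3))
s=plane("scene",[(222,150),(330,180),(390,205)],0);print("panel base scene guess",s.round(3))
E
```

```text
carton ((491.12017822265625, -4.0913543701171875), (21.20302391052246, 37.87880325317383), 1.2047854661941528) box frame -0.03 0.072
carton ((467.046875, -127.88127136230469), (37.43124008178711, 22.586933135986328), 71.3873291015625) box frame -0.025 -0.054
vial/bottle/pot tops [[0.51480032 0.08679853 0.066     ]] [[ 0.48985134 -0.23945886  0.109     ]] [[0.65168262 0.05331411 0.06      ]]
panel base [[ 0.748  0.233  0.   ]
 [ 0.747 -0.081  0.   ]
 [ 0.748 -0.371  0.   ]]
panel base scene guess [[ 0.687  0.205  0.   ]
 [ 0.747 -0.101  0.   ]
 [ 0.749 -0.26   0.   ]]
```

```bash
cat >> h.py <<'E'
C=np.array([.504,-.081]);Y=-.227;U=np.array([np.cos(Y),np.sin(Y)]);V=np.array([-U[1],U[0]])
from scipy.spatial.transform import Rotation as Ro
def st():
    s=readout.get_state();p=s["position"];d=p[:2]-C;q=s["ee_rot"];R=Ro.from_quat(np.r_[q[1:],q[0]]).as_matrix()
    print("t",round(s["clock"],2),"u,v,z mm",(np.r_[d@U,d@V,p[2]]*1000).round(1),"F",s["contact_force"].round(1),"w",round(s["width"],4),"q",s["qpos"].round(2),
     "yerr deg",round(np.degrees(np.arctan2(R[1,1],R[0,1]))-90-np.degrees(Y),1),"tilt",R[:,2].round(3))
E
python3 -m handwheel '[[[0,0,0],[0,0,-0.85],1],[[0,0,0],[0,0,-0.85],1],[[-20,-30,0],[0,0,0],1],[[-20,-30,0],[0,0,0],1],[[-20,-30,0],[0,0,0],1],[[-20,-30,0],[0,0,0],1],[[-20,-30,0],[0,0,0],1],[[-20,-30,0],[0,0,0],1],[[-20,-30,0],[0,0,0],1],[[-20,-30,0],[0,0,0],1],[[-20,-30,0],[0,0,0],1],[[-20,-30,0],[0,0,0],1],[[-20,-30,0],[0,0,0],1],[[-20,-30,0],[0,0,0],1],[[-20,-30,0],[0,0,0],1],[[-20,-30,0],[0,0,0],1],[[0,0,0],[0,0,0],1],[[0,0,0],[0,0,0],1]]' 20; python3 -c "from h import *;st()"
```

```text
clock: 2.35
position: [0.4042, 0.0575, 0.2106]
ee_rot: [-0.001, 0.112, 0.994, 0.0]
contact_force: [-0.3, -0.3, -0.3]
width: -0.0003
gripper_force: 0.0
t 2.35 u,v,z mm [-128.4  112.5  210.6] F [-0.3 -0.3 -0.3] w -0.0003 q [-0.03  0.02  1.82  0.    1.3  -1.38] yerr deg 0.1 tilt [-0.001  0.001 -1.   ]
```

```bash
python3 -m handwheel '[[[-14,-12,20],[0,0,0],1],[[-14,-12,30],[0,0,0],1],[[-14,-11,30],[0,0,0],1],[[0,0,30],[0,0,0],1],[[0,0,25],[0,0,0],1],[[0,0,15],[0,0,0],1],[[0,0,0],[0,0,0],1],[[0,0,0],[0,0,0],1]]' >/dev/null; python3 - <<'E'
from h import *
st()
a=vision.get_image("top")[150:260,200:350];b=vision.get_image("scene")[150:290,200:350]
c=np.zeros((560,800,3),np.uint8)
c[:290,:396]=cv2.resize(a,(396,290),interpolation=2);c[:373,400:]=cv2.resize(b,(400,373),interpolation=2)
cv2.imwrite("pics/c1.png",c[:373])
E
```

```text
t 3.35 u,v,z mm [-85.5  78.1  61.5] F [0.2 0.5 0.6] w -0.0002 q [-0.13  0.22  2.01  0.    0.91 -1.47] yerr deg 0.2 tilt [ 0.001  0.    -1.   ]
```

View pics/c1.png

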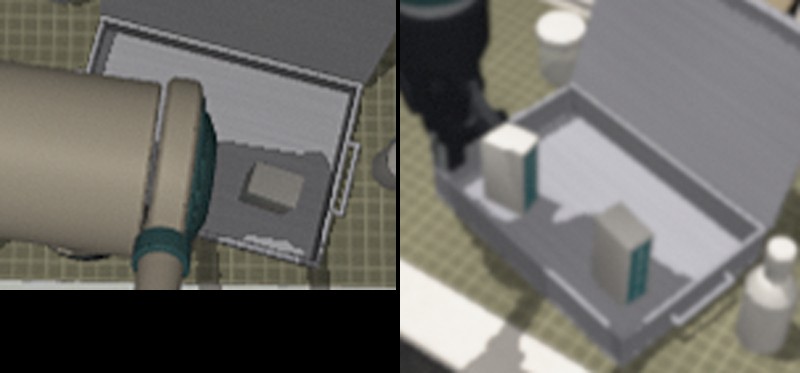

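The picture shows the closed fingers just behind carton 1 (scene crop (455,160) against (510,165)), and carton 2 untouched. Now the gentle push.

```bash
python3 -m handwheel '[[[-5,-0.5,0],[0,0,0],1],[[-5,-0.5,0],[0,0,0],1],[[-5,-0.5,0],[0,0,0],1],[[-5,-0.5,0],[0,0,0],1],[[-5,-0.5,0],[0,0,0],1],[[-4,-1,0],[0,0,0],1],[[-4,-1,0],[0,0,0],1],[[-4,-1,0],[0,0,0],1],[[-4,-1,0],[0,0,0],1],[[-4,-1,0],[0,0,0],1],[[-4,-1,0],[0,0,0],1],[[0,0,0],[0,0,0],1],[[0,0,0],[0,0,0],1]]' >/dev/null; python3 - <<'E'
from h import *
st()
b=vision.get_image("scene")[150:290,200:350]
cv2.imwrite("pics/c2.png",cv2.resize(b,(450,420),interpolation=2))
E
```

```text
t 5.08 u,v,z mm [-36.9  69.   60.8] F [-0.4  0.2  0.7] w -0.0001 q [-0.16  0.28  1.92  0.    0.94 -1.5 ] yerr deg 0.1 tilt [-0.  0. -1.]
```

View pics/c2.png

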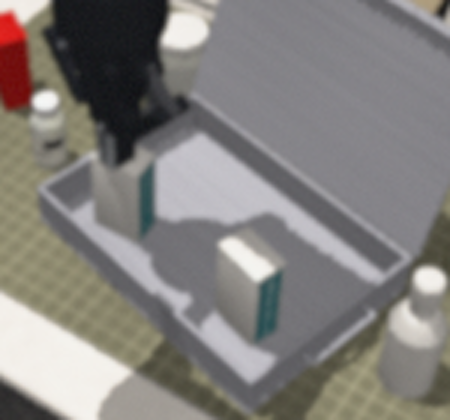

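Carton 1 at (125,195) is still standing or barely tilted, with the finger at its top. I continue.

```bash
python3 -m handwheel '[[[-4,0,0],[0,0,0],1],[[-4,0,0],[0,0,0],1],[[-4,0,0],[0,0,0],1],[[-4,0,0],[0,0,0],1],[[-4,0,0],[0,0,0],1],[[0,0,0],[0,0,0],1],[[0,0,0],[0,0,0],1],[[0,0,0],[0,0,0],1]]' >/dev/null; python3 - <<'E'
from h import *
st()
b=vision.get_image("scene")[150:290,200:350]
cv2.imwrite("pics/c3.png",cv2.resize(b,(450,420),interpolation=2))
E
```

```text
t 6.12 u,v,z mm [-16.9  69.   60.9] F [ 0.6  0.4 -1.3] w -0.0003 q [-0.16  0.3   1.88  0.    0.96 -1.5 ] yerr deg 0.1 tilt [-0.  0. -1.]
```

View pics/c3.png

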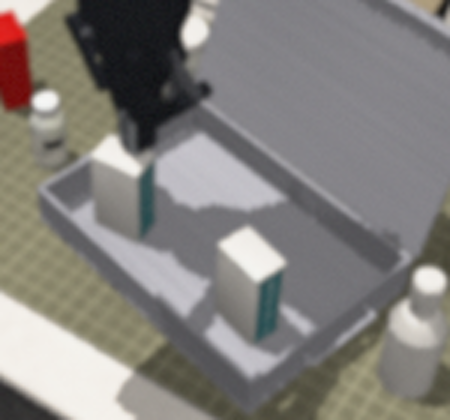

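The finger has gone past carton 1, which is unmoved with its top at (122,155), so my position must be off. I recheck it with two views.

```bash
python3 - <<'E'
from h import *
def bx(p): d=np.array(p)[...,:2]-C; return np.c_[d@U,d@V].round(3)
s=readout.get_state()["position"]
print("tcp px",proj("scene",s),proj("top",s))
cs=lambda a:[(200+x/3,150+y/3) for x,y in a]
for nm,a in(("c1 top",[(92,163),(111,138),(155,152),(138,183)]),("c2 top",[(218,242),(245,227),(285,262),(262,280)])):
    q=plane("scene",cs(a),.079);print(nm,bx(q).tolist(),bx(q).mean(0), q.mean(0).round(3))
for nm,a in(("c1 bot",[(97,212),(140,238),(155,230)]),("c2 bot",[(222,310),(258,340),(278,330)])):
    print(nm,bx(plane("scene",cs(a),.004)).tolist())
print("top-view tops",bx(plane("top",[(245,207),(304,219.7)],.079)).tolist(), "corners", bx(plane("top",[(236.2,201.4),(254.3,201),(255.2,213.3),(236.7,215.7)],.079)).tolist())
E
```

```text
tcp px [[246.16926933 205.05027209]] [[247.95168143 202.69557864]]
c1 top [[-0.051, 0.08], [-0.025, 0.09], [-0.011, 0.058], [-0.04, 0.043]] [-0.03175  0.06775] [ 0.488 -0.008  0.079]
c2 top [[-0.036, -0.033], [-0.013, -0.036], [-0.016, -0.075], [-0.038, -0.075]] [-0.02575 -0.05475] [ 0.467 -0.129  0.079]
c1 bot [[-0.038, 0.095], [-0.031, 0.053], [-0.017, 0.051]]
c2 bot [[-0.032, -0.037], [-0.032, -0.072], [-0.015, -0.076]]
top-view tops [[-0.03, 0.072], [-0.026, -0.054]] corners [[-0.023, 0.093], [-0.013, 0.056], [-0.038, 0.048], [-0.052, 0.084]]
```

```bash
python3 - <<'E'
from h import *
w=lambda u,v,z: np.r_[C+u*U+v*V,z]
for k,(u,v) in {"c1":(-.0855,.0781),"c2":(-.0369,.069),"c3":(-.0169,.069)}.items():
    for z in(.061,.075,.09): print(k,z,proj("scene",w(u,v,z)).round(1))
a=vision.get_image("scene")[180:250,215:275]
cv2.imwrite("pics/c4.png",np.hstack([cv2.resize(cv2.imread("pics/c1.png")[40:220,400:600],(390,351)),cv2.resize(a,(400,351),interpolation=cv2.INTER_CUBIC)[:, :400]]))
E
```

```text
c1 0.061 [[219.2 218.4]]
c1 0.075 [[218.8 213.9]]
c1 0.09 [[218.3 209. ]]
c2 0.061 [[239.3 209.5]]
c2 0.075 [[239.1 205. ]]
c2 0.09 [[239.  200.1]]
c3 0.061 [[246.2 205. ]]
c3 0.075 [[246.1 200.6]]
c3 0.09 [[246.  195.7]]
```

View pics/c4.png

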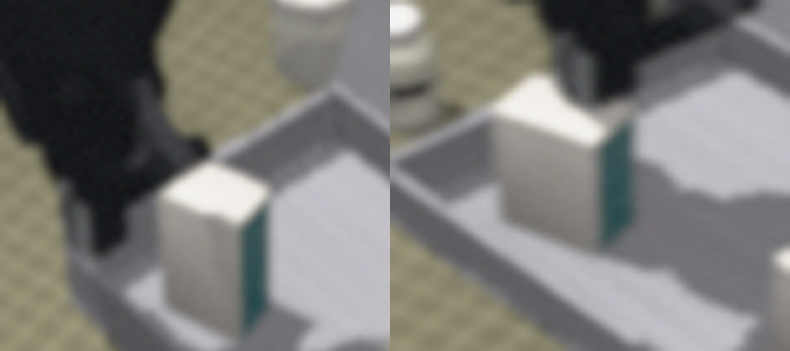

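The fingertip passes just above carton 1's top, since the visible tip sits about 16–18 mm higher than the TCP reading. Carton 1 is untouched, so I back off, go lower and push again.

```bash
python3 -m handwheel '[[[0,2,-12],[0,0,0],1],[[25,2,0],[0,0,0],1],[[25,2,0],[0,0,0],1],[[20,2,0],[0,0,0],1],[[0,0,18],[0,0,0],1],[[0,0,16],[0,0,0],1],[[0,0,0],[0,0,0],1],[[-8,0,0],[0,0,0],1],[[-5,0,0],[0,0,0],1],[[-5,-0.5,0],[0,0,0],1],[[-4,-0.5,0],[0,0,0],1],[[-4,-1,0],[0,0,0],1],[[-4,-1,0],[0,0,0],1],[[-4,-1,0],[0,0,0],1],[[-4,-1,0],[0,0,0],1],[[-4,-1,0],[0,0,0],1],[[0,0,0],[0,0,0],1],[[0,0,0],[0,0,0],1]]' >/dev/null; python3 - <<'E'
from h import *
st()
b=vision.get_image("scene")[150:290,200:350]
cv2.imwrite("pics/c5.png",cv2.resize(b,(450,420),interpolation=2))
E
```

```text
t 8.47 u,v,z mm [-44.9  71.   38.8] F [0.  0.4 0.5] w 0.0002 q [-0.15  0.3   1.96  0.    0.88 -1.5 ] yerr deg 0.1 tilt [-0.  0. -1.]
```

View pics/c5.png

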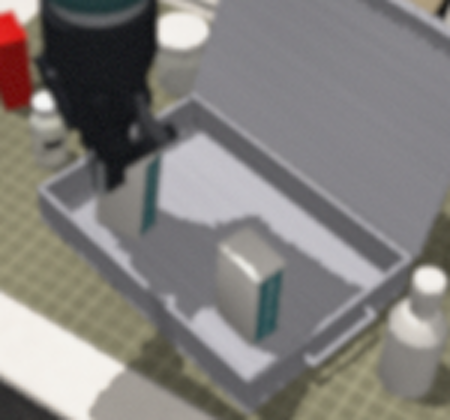

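Carton 1 is now tilting: its teal side leans, with its top at (150,155) and its foot still at (148,235). I continue the push and check numerically.

```bash
cat >> h.py <<'E'
def bx(p): d=np.atleast_2d(p)[:,:2]-C; return (np.c_[d@U,d@V]*1000).round(0)
def blobs():
    # bright-warm (carton white) and teal blobs within the box region, scene and top
    for n in("top","scene"):
        im=vision.get_image(n).astype(int); b,g,r=im[...,0],im[...,1],im[...,2]
        K=proj(n,[np.r_[C+a*U+e*V,z] for a in(-.08,.08) for e in(-.115,.115) for z in(.004,.07)]).astype(np.int32)
        roi=np.zeros(im.shape[:2],np.uint8);cv2.fillConvexPoly(roi,cv2.convexHull(K),1)
        for nm,m in(("white",(im.min(2)>165)&(r>=b-2)),("teal",(g-r>25))):
            k,l,s,ce=cv2.connectedComponentsWithStats((m&(roi>0)).astype(np.uint8))
            for i in range(1,k):
                if s[i,4]>25:
                    q=np.argwhere(l==i)[:,::-1].astype(np.float32);z={"white":.03,"teal":.017}[nm]
                    rr=cv2.minAreaRect((plane(n,q,z)[:,:2]*1000).astype(np.float32))
                    print(n,nm,"area",s[i,4],"px",ce[i].round(0),"at z",z,"box",bx(np.array(rr[0])/1000)[0],"size",np.round(rr[1]),"ang",round(rr[2]))
E
python3 -m handwheel '[[[-4,-1,0],[0,0,0],1],[[-4,-1,0],[0,0,0],1],[[-4,-0.5,0],[0,0,0],1],[[-4,0,0],[0,0,0],1],[[-4,0,0],[0,0,0],1],[[0,0,0],[0,0,0],1],[[0,0,0],[0,0,0],1],[[0,0,0],[0,0,0],1]]' >/dev/null; python3 -c "
from h import *
st();blobs()"
```

```text
t 9.53 u,v,z mm [-24.9  68.6  38.9] F [-0.7  0.2  0.7] w 0.0001 q [-0.16  0.32  1.92  0.    0.9  -1.5 ] yerr deg 0.1 tilt [-0.  0. -1.]
top white area 147 px [305. 220.] at z 0.03 box [-20. -59.] size [40. 23.] ang 73
top teal area 31 px [279. 196.] at z 0.017 box [21.  8.] size [14. 39.] ang 8
scene white area 197 px [258. 203.] at z 0.03 box [29. 80.] size [26. 67.] ang 88
scene white area 212 px [283. 235.] at z 0.03 box [  3. -27.] size [45. 29.] ang 74
scene teal area 89 px [289. 252.] at z 0.017 box [-12. -61.] size [51. 11.] ang 27
```

```bash
python3 -m handwheel '[[[3,0,-20],[0,0,0],1],[[10,0,-30],[0,0,0],1],[[16,-20,0],[0,0,0],1],[[16,-25,0],[0,0,0],1],[[15,-25,0],[0,0,0],1],[[0,-25,0],[0,0,0],1],[[0,-29,0],[0,0,0],1],[[0,0,0],[0,0,0],1],[[0,0,25],[0,0,0],1],[[0,0,25],[0,0,0],1],[[0,0,0],[0,0,0],1]]' >/dev/null; python3 -c "
from h import *
st();blobs()"
```

```text
t 11.0 u,v,z mm [-86.2 -54.5  37.7] F [-0.1  0.2  0.3] w 0.0005 q [-0.44  0.24  2.07  0.    0.84 -1.79] yerr deg 0.1 tilt [-0.004  0.002 -1.   ]
top white area 470 px [245. 188.] at z 0.03 box [21. 86.] size [69. 36.] ang 1
top teal area 65 px [288. 220.] at z 0.017 box [-26. -25.] size [ 7. 56.] ang 64
top teal area 28 px [285. 242.] at z 0.017 box [-76. -31.] size [39.  9.] ang 77
scene white area 133 px [287. 233.] at z 0.03 box [ 10. -28.] size [49. 23.] ang 70
scene teal area 71 px [289. 254.] at z 0.017 box [-17. -64.] size [40. 10.] ang 31
```

```bash
python3 -m handwheel '[[[-8,0,0],[0,0,0],1],[[-8,0,0],[0,0,0],1],[[-5,0,0],[0,0,0],1],[[-5,0,0],[0,0,0],1],[[-4,0,0],[0,0,0],1],[[-4,0,0],[0,0,0],1],[[-4,0,0],[0,0,0],1],[[-4,0,0],[0,0,0],1],[[-4,0,0],[0,0,0],1],[[-4,0,0],[0,0,0],1],[[-4,0,0],[0,0,0],1],[[-4,0,0],[0,0,0],1],[[-4,0,0],[0,0,0],1],[[0,0,0],[0,0,0],1],[[0,0,0],[0,0,0],1],[[0,0,0],[0,0,0],1]]' >/dev/null; python3 -c "
from h import *
st();blobs()"
python3 -m handwheel '[[[3,0,-20],[0,0,0],1],[[10,0,-40],[0,0,0],1],[[25,0,-50],[0,0,0],1],[[30,0,-30],[0,0,0],1],[[30,0,-10],[0,0,0],1],[[30,0,0],[0,0,0],1],[[30,0,0],[0,0,0],1],[[0,0,0],[0,0,0],1]]' >/dev/null; python3 - <<'E'
from h import *
st();blobs()
a=vision.get_image("top")[140:260,200:370];b=vision.get_image("scene")[150:290,200:350]
cv2.imwrite("pics/c6.png",np.hstack([cv2.resize(a,(400,373),interpolation=2)[:373]*1,cv2.resize(b,(400,373),interpolation=2)]))
E
```

```text
t 13.1 u,v,z mm [-22.7 -55.4  38.8] F [1.  0.6 0.5] w 0.0001 q [-0.41  0.31  1.94  0.    0.89 -1.76] yerr deg 0.1 tilt [-0.  0. -1.]
top white area 466 px [245. 188.] at z 0.03 box [21. 86.] size [69. 36.] ang 1
top teal area 34 px [297. 192.] at z 0.017 box [ 39. -30.] size [16. 39.] ang 1
scene white area 375 px [251. 204.] at z 0.03 box [19. 86.] size [79. 41.] ang 2
scene white area 233 px [305. 237.] at z 0.03 box [ 30. -65.] size [27. 64.] ang 61
scene teal area 54 px [307. 247.] at z 0.017 box [ 24. -79.] size [ 5. 61.] ang 73
t 14.2 u,v,z mm [-182.6  -55.4  188.8] F [ 0.8 -0.6  0.1] w -0.0001 q [-0.5  -0.1   1.99  0.    1.25 -1.85] yerr deg 0.1 tilt [-0.  0. -1.]
top white area 460 px [245. 188.] at z 0.03 box [21. 86.] size [69. 36.] ang 1
top white area 433 px [308. 202.] at z 0.03 box [ 26. -59.] size [38. 71.] ang 72
scene white area 361 px [255. 202.] at z 0.03 box [21. 86.] size [79. 43.] ang 0
scene white area 578 px [300. 238.] at z 0.03 box [ 23. -57.] size [45. 81.] ang 72
scene teal area 51 px [306. 247.] at z 0.017 box [ 23. -79.] size [ 5. 63.] ang 73
```

View pics/c6.png

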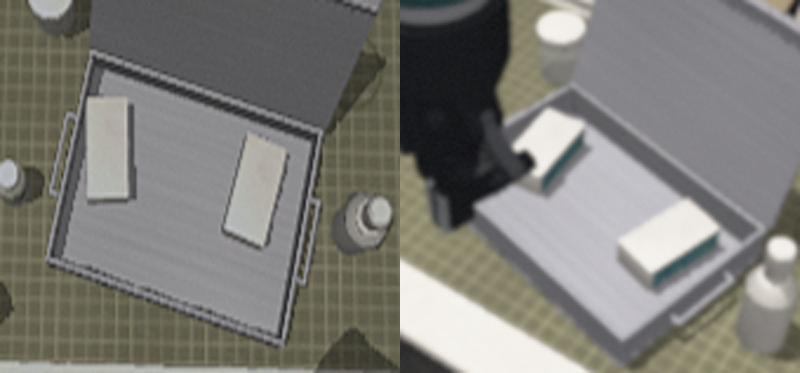

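Both cartons are down: carton 1 at (108,148) and carton 2 at (255,190) in the left view. Carton 1's far-left corner at (87,98) looks very close to the box wall, so I clear the arm and triangulate its corners.

```bash
python3 -m handwheel '[[[0,-30,-20],[0,0,0],1],[[0,-30,-20],[0,0,0],1],[[0,-30,-20],[0,0,0],1],[[0,-30,0],[0,0,0],1],[[0,-30,0],[0,0,0],1],[[0,-30,0],[0,0,0],1],[[0,0,0],[0,0,0],1]]' >/dev/null; python3 - <<'E'
from h import *
st()
a=vision.get_image("top")[145:215,215:285];b=vision.get_image("scene")[180:235,225:285]
cv2.imwrite("pics/c7.png",np.hstack([cv2.resize(a,(400,400),interpolation=cv2.INTER_CUBIC),cv2.resize(b,(400,400),interpolation=cv2.INTER_CUBIC)]))
E
```

```text
t 15.28 u,v,z mm [-179.1 -238.   248.5] F [-0.  -0.4 -0.7] w 0.0001 q [-0.96 -0.04  1.78 -0.    1.4  -2.3 ] yerr deg -0.0 tilt [-0.  0. -1.]
```

View pics/c7.png

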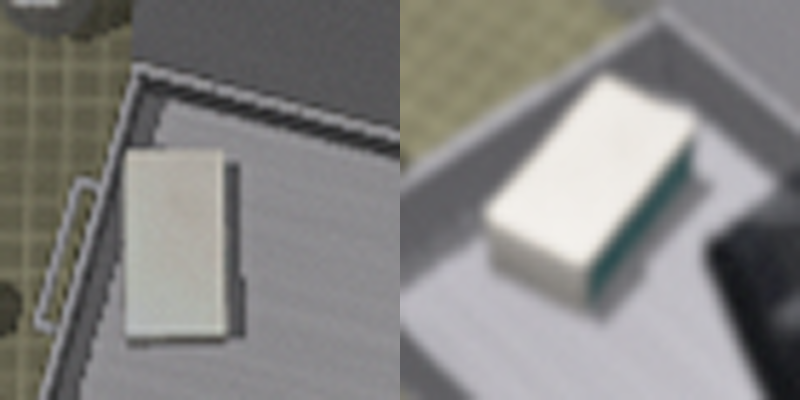

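```bash
python3 - <<'E'
from h import *
t=np.array([(126,150),(222,150),(226,338),(124,340)])/5.714+[215,145]
s=(np.array([(607,77),(693,113),(585,265),(487,213)])-[400,0])*[60/400,55/400]+[225,180]
P=[]
for n in("top","scene"):
    K,r,tv=cam(n); P.append(K@np.c_[cv2.Rodrigues(r)[0],tv])
X=cv2.triangulatePoints(P[0],P[1],t.T,s.T);X=(X[:3]/X[3]).T
print((X*1000).round(0));print(bx(X))
w=(np.array([(140,70)])/5.714+[215,145]);ws=(np.array([(660,10)])-[400,0])*[60/400,55/400]+[225,180]
X=cv2.triangulatePoints(P[0],P[1],w.T,ws.T);X=(X[:3]/X[3]).T;print("rim corner",X*1000,bx(X))
E
```

```text
[[579.  16.  30.]
 [579. -21.  35.]
 [505. -25.  31.]
 [503.  15.  32.]]
[[ 52. 112.]
 [ 59.  75.]
 [-12.  55.]
 [-22.  93.]]
rim corner [[608.72609071  12.05128599  40.41649697]] [[ 81. 114.]]
```

Carton 1's corners are all at 30–35 mm, so it lies flat inside and below the rim. Now I move over behind the lid.

```bash
python3 -m handwheel '[[[0,0,-25],[0,0,0],1],[[-29,20,0],[0,0,0],1],[[-29,20,0],[0,0,0],1],[[-29,20,0],[0,0,0],1],[[-29,20,0],[0,0,0],1],[[-29,20,0],[0,0,0],1],[[-29,20,0],[0,0,0],1],[[-29,20,0],[0,0,0],1],[[-29,20,0],[0,0,0],1],[[-29,20,0],[0,0,0],1],[[-29,20,0],[0,0,0],1],[[-29,20,0],[0,0,0],1],[[-26,18,0],[0,0,0],1],[[0,0,0],[0,0,0],1],[[0,0,0],[0,0,0],1]]' >/dev/null; python3 -c "
from h import *
st()"
```

```text
t 17.25 u,v,z mm [163.7   3.8 273.6] F [ 0.1 -0.  -0. ] w -0.0001 q [-0.27  0.41  1.15 -0.    1.58 -1.62] yerr deg 0.2 tilt [-0.001  0.    -1.   ]
```

```bash
python3 -m handwheel '[[[0,0,20],[0,0,0],1],[[0,0,20],[0,0,0],1],[[0,0,15],[0,0,0],1],[[0,0,15],[0,0,0],1],[[0,0,0],[0,0,0],1]]' >/dev/null; python3 -c "
from h import *
st()"; python3 -m handwheel '[[[0,0,15],[0,0,0],1],[[0,0,15],[0,0,0],1],[[0,0,15],[0,0,0],1],[[0,0,13],[0,0,0],1],[[0,0,0],[0,0,0],1]]' >/dev/null; python3 -c "
from h import *
st()"
```

```text
t 17.88 u,v,z mm [163.5   2.8 202.6] F [ 0.5 -0.4 -0.4] w 0.0003 q [-0.27  0.43  1.29  0.    1.43 -1.62] yerr deg 0.1 tilt [-0.002  0.001 -1.   ]
t 18.5 u,v,z mm [163.5   3.  144.1] F [-0.3 -0.7  0.6] w -0.0001 q [-0.27  0.46  1.38  0.    1.3  -1.62] yerr deg 0.1 tilt [-0.003  0.001 -1.   ]
```

```bash
python3 -m handwheel '[[[8,0,0],[0,0,0],1],[[8,0,0],[0,0,0],1],[[8,0,0],[0,0,0],1],[[7,0,0],[0,0,0],1],[[7,0,0],[0,0,0],1]]' >/dev/null; python3 -c "
from h import *
st()"; python3 -m handwheel '[[[7,0,0],[0,0,0],1],[[7,0,0],[0,0,0],1],[[7,0,0],[0,0,0],1],[[7,0,0],[0,0,0],1],[[7,0,0],[0,0,0],1]]'>/dev/null; python3 -c "
from h import *
st()"; python3 -m handwheel '[[[7,0,0],[0,0,0],1],[[7,0,0],[0,0,0],1],[[7,0,0],[0,0,0],1],[[7,0,0],[0,0,0],1]]'>/dev/null; python3 -c "
from h import *
st()
im=vision.get_image('scene');cv2.imwrite('pics/l1.png',im)"
```

```text
t 19.12 u,v,z mm [126.3   2.9 146.4] F [ 0.8 -0.6 -0.3] w -0.0 q [-0.28  0.41  1.47  0.    1.26 -1.62] yerr deg 0.1 tilt [ 0.001 -0.    -1.   ]
t 19.75 u,v,z mm [ 91.    3.  145.8] F [ 1.3  0.  -0.5] w -0.0002 q [-0.28  0.36  1.55  0.    1.23 -1.63] yerr deg 0.1 tilt [ 0.  0. -1.]
t 20.25 u,v,z mm [ 63.    2.6 145.9] F [ 1.  -0.8 -0.6] w 0.0002 q [-0.28  0.32  1.61 -0.    1.21 -1.63] yerr deg 0.1 tilt [-0. -0. -1.]
```

```bash
python3 -m handwheel '[[[10,0,2],[0,0,0],1],[[9,0,2],[0,0,0],1],[[9,0,4],[0,0,0],1],[[9,0,4],[0,0,0],1],[[8,0,5],[0,0,0],1],[[8,0,6],[0,0,0],1],[[7,0,7],[0,0,0],1],[[7,0,7],[0,0,0],1]]' >/dev/null; python3 -c "
from h import *
st()"; python3 -m handwheel '[[[6,0,7],[0,0,0],1],[[6,0,8],[0,0,0],1],[[5,0,8],[0,0,0],1],[[5,0,8],[0,0,0],1],[[4,0,9],[0,0,0],1],[[3,0,9],[0,0,0],1]]'>/dev/null; python3 -c "
from h import *
st()
im=vision.get_image('top');cv2.imwrite('pics/l2.png',im);blobs()"
```

```text
t 21.3 u,v,z mm [ -4.2   2.6 108.4] F [-0.5  0.3  1.4] w -0.0002 q [-0.29  0.26  1.81  0.    1.08 -1.64] yerr deg 0.1 tilt [-0.  0. -1.]
t 22.05 u,v,z mm [-33.    2.5  59.2] F [-0.9  0.4  0.8] w 0.0001 q [-0.3   0.27  1.93  0.    0.93 -1.64] yerr deg 0.1 tilt [-0.  0. -1.]
top teal area 46 px [248. 167.] at z 0.017 box [68. 92.] size [ 5. 55.] ang 74
top teal area 29 px [246. 193.] at z 0.017 box [ 9. 79.] size [12. 39.] ang 1
```

```bash
python3 -m handwheel '[[[1,0,7],[0,0,0],1],[[1,0,7],[0,0,0],1],[[1,0,6],[0,0,0],1],[[0,0,4],[0,0,0],1],[[0,0,0],[0,0,0],1]]' >/dev/null; python3 -c "
from h import *
st()"; for i in 1 2 3; do :; done; python3 -m handwheel '[[[0,0,2],[0,0,0],1],[[0,0,2],[0,0,0],1],[[0,0,0],[0,0,0],1]]'>/dev/null; python3 -c "
from h import *
st()"
```

```text
t 22.82 u,v,z mm [-35.7   2.5  35.5] F [-0.7  0.1  1.3] w -0.0001 q [-0.3   0.3   1.97  0.    0.87 -1.64] yerr deg 0.1 tilt [-0.001  0.    -1.   ]
t 23.2 u,v,z mm [-35.5   2.5  31.8] F [-0.6  0.5  0.6] w -0.0 q [-0.3   0.31  1.97  0.    0.86 -1.64] yerr deg 0.1 tilt [ 0.  0. -1.]
```

```bash
python3 -m handwheel '[[[0,0,2],[0,0,0],1],[[0,0,2],[0,0,0],1],[[0,0,0],[0,0,0],1]]'>/dev/null; python3 -c "
from h import *
st()";python3 -m handwheel '[[[0,0,1.5],[0,0,0],1],[[0,0,1],[0,0,0],1],[[0,0,0],[0,0,0],1]]' >/dev/null; python3 -c "
from h import *
st()"
```

```text
t 23.57 u,v,z mm [-35.6   2.5  27.7] F [-0.4  0.8 -0.2] w 0.0004 q [-0.3   0.31  1.98  0.    0.85 -1.64] yerr deg 0.1 tilt [-0.  0. -1.]
t 23.95 u,v,z mm [-35.5   2.5  25.3] F [1.  0.7 0.2] w -0.0 q [-0.3   0.32  1.98  0.    0.84 -1.64] yerr deg 0.1 tilt [ 0.  0. -1.]
```

Force noise is about 1 N and there is no stop yet, so I continue in small steps.

```bash
for_=1; python3 -m handwheel '[[[0,0,1],[0,0,0],1],[[0,0,1],[0,0,0],1],[[0,0,0],[0,0,0],1]]'; python3 -m handwheel '[[[0,0,1],[0,0,0],1],[[0,0,1],[0,0,0],1],[[0,0,0],[0,0,0],1]]'
```

```text
clock: 24.32
position: [0.4699, -0.0706, 0.0233]
ee_rot: [-0.0, 0.112, 0.994, 0.0]
contact_force: [0.4, 0.6, -0.5]
width: -0.0002
gripper_force: 0.0
clock: 24.7
position: [0.4699, -0.0706, 0.0216]
ee_rot: [0.0, 0.112, 0.994, 0.0]
contact_force: [-1.4, 0.9, 3.1]
width: -0.0002
gripper_force: 1.7
```

```bash
python3 - <<'E'
from h import *
# lid free edge/corners: gray mask in both views, rim-plane bounding quad
for n in("top","scene"):
    im=vision.get_image(n); cv2.imwrite(f"pics/m_{n}.png",im); i=im.astype(int)
    mat=(i[...,2]-i[...,0]>8)
    for z in(.042,):
        for v in(-.09,-.06,.08):
            us=np.arange(-.13,.10,.004); px=proj(n,[np.r_[C+a*U+v*V,z] for a in us]).round().astype(int)
            print(n,v,[int(i[y,x].mean())*(1 if not mat[y,x] else -1) for x,y in px])
E
```

```text
top -0.09 [-113, 112, -113, 113, -113, -115, -116, -116, -90, -56, -54, -64, 69, 95, 90, 144, 152, 149, 153, 151, 148, 156, 137, 59, 53, 51, 55, 59, 57, 33, 32, 53, -86, -81, -101, -126, -112, -138, -144, -143, -146, -150, -147, -143, -142, -137, -138, -134, -130, -130, -129, -123, -121, -118, -115, -107, -103, -93]
top -0.06 [177, 179, 178, 179, 178, 180, 161, -108, -90, -90, -98, -88, -86, 92, 88, 92, 88, 94, 92, 90, 95, 93, 83, 36, 48, -84, -90, -99, -103, -110, -114, -115, -121, -123, -128, -131, -132, -135, -135, -139, -142, -145, -144, -140, -142, -139, -136, -132, -132, -129, -128, -127, -123, -119, -114, -114, -104, -98]
top 0.08 [-59, 37, 38, 54, -106, -102, -102, -103, -102, -104, -104, -105, -104, -105, -105, -104, -105, -108, -103, -105, -105, -104, -103, -106, -102, -105, -103, -105, -103, -103, -101, -95, 59, 62, 53, 46, -112, -117, -127, -118, -111, -116, -97, -114, -105, -111, -90, -112, -93, 65, -85, 66, 81, 60, 65, 51, 46, 53]
scene -0.09 [-179, -170, -161, -104, -86, -92, -101, -105, -87, 87, 83, 86, 110, 118, 117, 168, 183, 194, 197, 196, 195, 196, 197, 197, 190, 154, 121, 118, 118, 117, 118, 118, 119, 118, 118, 116, 116, 115, 116, 115, 116, 116, 116, 117, 115, 119, 166, 188, 191, 194, 193, 192, 181, -140, -128, -122, -121, -117]
scene -0.06 [-223, -167, -135, -130, -139, -142, -138, -138, -133, 121, 88, 92, 121, 127, 119, 125, 118, 117, 117, 119, 119, 118, 121, 118, 119, 119, 118, 117, 119, 117, 118, 118, 120, 117, 120, 117, 118, 116, 115, 114, 115, 116, 116, 115, 115, 113, 121, 159, 179, 117, 92, 92, 92, 95, 105, -117, -123, -126]
scene 0.08 [-133, -127, -129, -135, -142, -138, -138, -142, -137, -121, 89, 83, 91, 169, 189, 192, 195, 194, 194, 192, 190, 192, 193, 194, 192, 193, 193, 194, 175, 105, 42, 55, 73, 49, 25, 23, 25, 21, 27, 24, 24, 26, 28, 27, 26, 27, 23, 26, 27, 24, 26, 25, 23, 26, 22, 24, 25, 26]
```

```bash
python3 -m handwheel '[[[0,0,1],[0,0,0],1],[[0,0,0],[0,0,0],1]]'; python3 -m handwheel '[[[0,0,1],[0,0,0],1],[[0,0,0],[0,0,0],1],[[0,0,0],[0,0,0],1]]'
```

```text
clock: 25.05
position: [0.47, -0.0706, 0.0215]
ee_rot: [0.0, 0.112, 0.994, -0.0]
contact_force: [-3.5, 1.1, 11.8]
width: 0.0003
gripper_force: 6.2
clock: 25.42
position: [0.47, -0.0706, 0.0214]
ee_rot: [0.0, 0.112, 0.994, -0.0]
contact_force: [-5.3, 1.0, 19.5]
width: -0.0
gripper_force: 10.0
```

```bash
python3 -m handwheel '[[[0,0,-8],[0,0,0],1],[[0,0,-30],[0,0,0],1],[[0,0,-40],[0,0,0],1],[[0,0,-40],[0,0,0],1],[[30,0,-40],[0,0,0],1],[[50,0,-20],[0,0,0],1],[[50,0,0],[0,0,0],1],[[50,30,0],[0,0,0],1],[[0,40,0],[0,0,0],1],[[0,40,0],[0,0,0],1],[[0,40,0],[0,0,0],1],[[0,40,0],[0,0,0],1],[[0,0,0],[0,0,0],1],[[0,0,0],[0,0,0],1]]'; python3 - <<'E'
from h import *
st()
P=[];ims={}
for n in("top","scene"):
    im=vision.get_image(n).astype(int); ims[n]=im
    print(n,"lid line samples; grey profile u=-100..-68 step 2 at z .042, then hinge side u=70..96")
    for v in(-.08,-.02,.04,.09):
        for us in(np.arange(-.104,-.066,.003),np.arange(.066,.1,.004)):
            px=proj(n,[np.r_[C+a*U+v*V,.042] for a in us]); g=cv2.remap(im.astype(np.float32),px[:,None,:].astype(np.float32),None,1)[:,0]
            print(round(v,2),g.mean(1).astype(int).tolist())
# bystanders vs start
o=cv2.imread("pics/top0.png").astype(int)
for nm,(x,y) in {"vial":(204,198),"pot":(221,138),"bottle":(356,211)}.items():
    for k,m in(("t0",o),("now",ims["top"])):
        w=(m.min(2)>150)[y-14:y+14,x-14:x+14]; print(nm,k,np.argwhere(w).mean(0).round(1),w.sum())
E
```

```text
clock: 27.18
position: [0.3363, 0.1543, 0.197]
ee_rot: [-0.0, 0.112, 0.994, -0.001]
contact_force: [-0.2, -0.5, -0.5]
width: 0.0001
gripper_force: 0.0
t 27.18 u,v,z mm [-216.3  191.5  197. ] F [-0.2 -0.5 -0.5] w 0.0001 q [ 0.24 -0.03  1.91 -0.    1.27 -1.1 ] yerr deg 0.2 tilt [-0.001 -0.001 -1.   ]
top lid line samples; grey profile u=-100..-68 step 2 at z .042, then hinge side u=70..96
-0.08 [181, 148, 106, 103, 101, 101, 102, 103, 135, 150, 145, 149, 147]
-0.08 [96, 65, 69, 66, 66, 71, 75, 91, 94]
-0.02 [58, 59, 64, 61, 77, 96, 101, 102, 129, 151, 146, 151, 148]
-0.02 [145, 144, 141, 145, 131, 96, 88, 89, 100]
0.04 [54, 62, 98, 92, 89, 86, 90, 95, 100, 141, 148, 151, 153]
0.04 [144, 143, 144, 148, 147, 85, 90, 86, 94]
0.09 [96, 95, 102, 109, 110, 104, 103, 106, 109, 130, 151, 147, 151]
0.09 [144, 102, 92, 96, 96, 79, 88, 99, 96]
scene lid line samples; grey profile u=-100..-68 step 2 at z .042, then hinge side u=70..96
-0.08 [129, 123, 115, 102, 91, 87, 96, 142, 185, 193, 193, 194, 192]
-0.08 [138, 119, 117, 108, 108, 108, 121, 122, 125]
-0.02 [76, 74, 78, 89, 90, 86, 89, 116, 165, 187, 191, 194, 193]
-0.02 [194, 193, 192, 190, 168, 136, 128, 123, 122]
0.04 [132, 129, 129, 122, 106, 92, 87, 106, 157, 185, 190, 193, 195]
0.04 [193, 192, 195, 195, 179, 143, 126, 122, 122]
0.09 [135, 133, 128, 126, 116, 95, 86, 94, 131, 175, 189, 190, 193]
0.09 [175, 138, 122, 122, 118, 112, 111, 113, 116]
vial t0 [11.5 12.7] 56
vial now [11.6 12.7] 57
pot t0 [11.8 13.8] 287
pot now [11.9 13.8] 294
bottle t0 [11.3 17.7] 71
bottle now [11.6 17.3] 79
```

The lid's free edge appears at u≈-81 mm in both views at z = 42 mm. It stopped hard at 20 N when pressed, and the bystanders have not moved. Handing in.

```bash
python3 -c "
from rig import manip; print(manip.sign_off())"
```

```text
the job is handed in; nothing more can be done
None
```

Both cartons were pushed over onto a broad face, the lid was pushed fully shut, the vial, pot and bottle did not move, and the job was handed in at about 27 s of the 64 s allowed.

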